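Centre-punch the drill spot on a picture-hanging plate

TASK

Take the orange spring-loaded centre punch out of the wooden tool block and press it straight down, point first, inside the red dot on the hanging plate until its hidden spring snaps. Do not snap it anywhere else. Then put the punch back upright in its socket, resting on its guard, and let go.

Things in the scene. Friction and masses are not known exactly. Their poses are not given: they have to be found in the camera images.
- punch: orange centre punch, 152 mm long, 170 g, round, loose, upright, point down. Origin: the point (nose out); z runs up to the cap. Heights above the point: nose 8 mm wide; steel barrel 16 mm wide from 24 (tapered to 10) to 60 mm; black guard disc 48 mm wide, 60 to 66; orange grip 24 mm wide, 66 to 140, where to hold it (say at 110); dark cap to 152
- punch_nose (a joint): how far the nose is pushed into the barrel, m: 0 out, 0.012 fully in. The push needed starts at 5 N, climbs to 12 N at 4 mm, then gives way (the snap) to about 3 N; it has snapped once the nose is over 8 mm in. At 12 mm is a hard stop, where the force rises again. The nose springs out by itself when lifted
- red_dot (a point): centre of the red dot, 26 mm wide, in the middle of the top face of a fixed aluminium plate (90 x 70 x 5 mm) on a cork board; that face is 17 mm above the table. Like plates with a blue and a green dot lie beside it, in changing order. Two screw heads, 3 mm high, stand on each plate 37 mm from the dot
- tool_block: fixed wooden block, 75 (x) x 270 (y) x 75 mm high, origin at the centre of its underside. Three 32 mm round sockets go through to the table at its own y = -90, 0, 90 mm. The punch hangs in one, guard on the block's top, point 15 mm above the table; a blue marker and a brush, 130 mm high, fill the others. Fingers have most room on the block's x sides
Mind the look-alikes: they are no part of the job. There is more than one size of the punch; the job needs the smallest.

How it is judged:
By the outcome, as a careful person would: the job done as asked, in the order asked, and still so for the second after the job is handed in, with the robot touching nothing.
It also fails if it takes over 54 s, if anything falls off the work surface, if the arm or the gripper's body presses on something with over 40 N, if the wrist force passes 120 N, or if a joint passes its speed limit or range.

ROBOT

A 6-joint arm with a two-finger parallel gripper is mounted at the origin on the work surface. World frame = base frame: x ahead of the robot, y to its left, z up, the work surface at z = 0. Lengths are in m, angles in rad, forces in N, time in s.
With the tool pointing down it reaches from about 0.25 to 0.725 m from the base axis. Payload 4 kg.
Tool frame: the origin (TCP) lies between the finger pads; the fingertips stand 8 mm ahead of it and the grasp point (between the pads) lies 11 mm behind it (bot.tip_reach is the distance from the TCP to the fingertips, in m); z points along the fingers, y is the line along which they close (so a half turn about z gives the same grasp; the last joint's range is limited). The gripper opens to 85 mm and grips with 20 to 120 N. Pads are 22 mm wide; open, the fingers measure 114 mm over their backs; the gripper's body (76 mm by 85 mm) begins 54 mm behind the grasp point. The pads swing forward as they close: fully open they stand 13 mm farther back than shut.
Start: joints at [-1.223, 0.241, 0.005, 1.335, 0, 1.571], TCP at [0.17, -0.47, 0.239] pointing down, gripper open.
Joint ranges: [-2.72, 2.72], [-1.05, 1.87], [-1.09, 1.28], [-1.99, 2.15], [-1.42, 1.44], [-3.14, 3.14]. Speed limits (rad/s): [2.79, 2.79, 3.14, 3.14, 3.14, 3.14].

INTERFACE

Orientations are given as a unit quaternion [x, y, z, w].
In Python, from workcell import bot gives the robot as it stands.
- The arm moves only by the tool move_arm, never from a script. Its argument "deltas" is a list of rows, each a list of 7 numbers: the opening, from 0 (shut) to 1 (fully open), then the shift along the tool's x, y, z in mm, then the turn, a rotation vector about the tool's x, y, z in degrees. In form: [[gripper, tx, ty, tz, ax, ay, az], ...]. A call has 1 to 10 rows; each row shifts and turns the commanded pose from where the row before left it, along the tool's axes as they then stand; what a row does not reach is not made up. A row lasts 1/12 s, in which the tool goes at most 41.7 mm and 7.16 degrees, less where a joint would pass 70% of its speed; a pose out of reach is approached as far as the arm can. A call is refused whole if a number of a shift passes 41.7 or a number of a turn 7.16, either way. A call with a gripper value outside its range is refused whole. The fingers move at their own pace and stop on an object; the grip force is fixed at half the most. Time passes only in rows, so rows that do not move let the fingers close. It gives the time, the measured TCP pose, the force, the opening and the grip force at its end, in the units of the state.
- bot.get_obs(): the state, without advancing time (a new reading comes with each control period).
- bot.camera(name): name is "side" or "top"; returns the picture (400x640x3 uint8, blue, green, red); there is no depth.
- bot.calibration(name): a dict with "K" (3x3 intrinsics, pixels), "position" and "orientation" of the camera in the world. Camera axes: x right, y down, z forward; pixel columns grow to the right and rows downward; lengths in m; the calibration is good to about 2 mm. A picture is of the moment at which its call begins. calibration takes no time and is no camera call.
- bot.job_done(): hands the job in; it is judged then, once.
Trained networks look in the newest picture that a camera, given by its name, has taken for a name from the list of things; names that differ only in an ending like _2 or _b are one class to them, and where a whole thing is asked for, a point or a joint stands for the part that bears it (a point fixed in the world has none). Each returns a list of dicts, best first, with "conf" (0 to 1); they miss things now and then, are a little off and sometimes report something else, mostly with a low value. They report only what shows in the picture. A call takes as long as a camera call. They do not tell look-alikes from the thing itself.
- bot.outline_of(query, camera): "pixels" (400x640 bool, what is visible of it) and "rect" ([left, top, width, height] in pixels, round what is visible of it).
The state is a dict: "clock": time; "joint_pos": joint angles; "joint_vel": joint speeds; "tau": joint torques, N m; "eef_pos": TCP position; "tool_rot": TCP orientation; "ft_force": force on the tool from outside, world axes, zero at the start; "ft_torque": the same for the moment, N m; "grip_width": finger opening in m; "grasp_force": force on a finger pad.
Only numpy, scipy, OpenCV 4.12 (cv2) and the standard library are available. Lean on these libraries where they do the work, as an engineer would, in place of code of your own. Each camera call takes 0.05 s, during which the arm holds its last target. There are 200 camera calls.

## Working session

There is one attempt and no reset: what is moved stays moved. The work goes in short steps, Python scripts to look and compute and a tool call to move; the robot and the scene stay as the last step left them, time stands still between calls to the robot, and variables do not carry over. Pictures are saved under pics/ and viewed, at most 10 in all, crops included, and the job is handed in when it is done.

Besides the shell and the picture viewer there is one more tool, called after ">>>" in YAML: its name, and indented under it one key for each argument. move_arm: Moves the arm, as the interface text tells. Its arguments: {"type":"object","properties":{"deltas":{"type":"array","items":{"type":"array","items":{"type":"number"}}}},"required":["deltas"]}

```bash
mkdir -p pics; ls
python3 - <<'E'
from workcell import bot
import cv2,numpy as np
for c in ("top","side"):
    im=bot.camera(c); cv2.imwrite(f"pics/{c}0.png",im)
    k=bot.calibration(c); print(c,np.round(k["K"],1).tolist(),k["position"],k["orientation"])
    for q in("punch","red_dot","tool_block"):
        print(q,[(round(d["conf"],2),d["rect"]) for d in bot.outline_of(q,c)])
o=bot.get_obs();print(o["clock"],o["eef_pos"],o["tool_rot"],o["grip_width"],bot.tip_reach)
E
```

```text
pics
top [[460.1, 0.0, 320.7], [0.0, 460.1, 199.4], [0.0, 0.0, 1.0]] [ 0.37631557 -0.0225326   1.02649221] [-0.7011896   0.71250507 -0.00576297  0.02522812]
punch [(0.95, [418.6, 119.3, 25.4, 27.0]), (0.64, [492.4, 185.0, 77.8, 30.0]), (0.58, [365.9, 185.2, 64.1, 68.3])]
red_dot [(0.74, [220.9, 125.0, 36.7, 45.5])]
tool_block [(0.77, [362.5, 113.8, 132.9, 43.8])]
side [[512.7, 0.0, 323.7], [0.0, 512.7, 194.8], [0.0, 0.0, 1.0]] [-0.17115274  0.76783216  0.72390805] [-0.27807876  0.83662484 -0.44683022  0.15190072]
punch [(0.69, [394.7, 133.1, 45.8, 20.1]), (0.66, [362.5, 168.3, 26.7, 39.4]), (0.58, [324.8, 113.1, 18.1, 31.5])]
red_dot [(0.83, [208.2, 224.0, 43.0, 30.3])]
tool_block [(0.81, [290.3, 123.3, 80.9, 66.8])]
0.4 [ 0.17038359 -0.46998269  0.23917451] [ 9.84918132e-01  1.73020952e-01 -1.88403148e-05 -1.55449926e-04] 0.08559651661466125 0.008
```

View pics/top0.png

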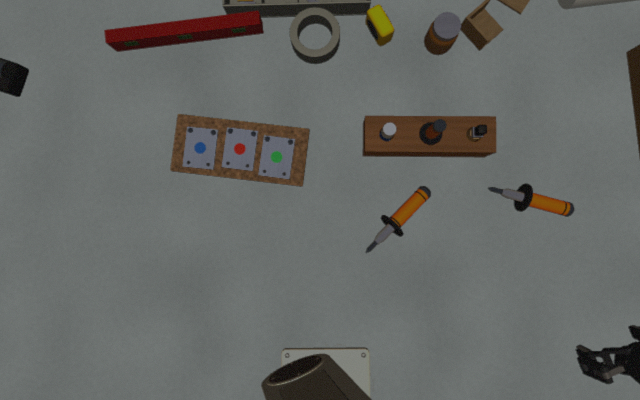

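View pics/side0.png

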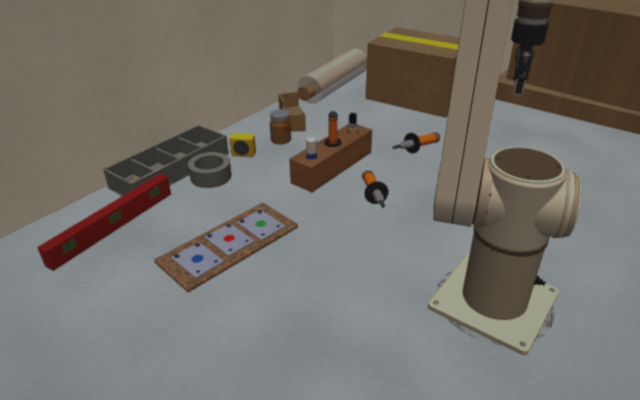

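The top view shows three orange punches: one upright in the middle socket of the block (433,131), one lying at (400,218), and one lying at (532,200). The job's punch should be the upright one. The red dot is at (239,149), between blue (200,148) and green (277,157). I'll check sizes and crop closer.

```bash
cat > h.py <<'E'
from workcell import bot
import cv2,numpy as np
from scipy.spatial.transform import Rotation as R
def ray(c,u,v):
    k=bot.calibration(c); d=R.from_quat(k["orientation"]).apply(np.linalg.inv(k["K"])@[u,v,1]); return np.array(k["position"]),d
def w(c,u,v,z):
    p,d=ray(c,u,v); return p+d*(z-p[2])/d[2]
def proj(c,P):
    k=bot.calibration(c); q=k["K"]@R.from_quat(k["orientation"]).inv().apply(np.array(P)-k["position"]); return q[:2]/q[2]
def tri(a,b):
    A=np.zeros((3,3));B=np.zeros(3)
    for p,d in(a,b):
        d=d/np.linalg.norm(d);M=np.eye(3)-np.outer(d,d);A+=M;B+=M@p
    return np.linalg.solve(A,B)
E
python3 - <<'E'
from h import *
t=cv2.imread("pics/top0.png");s=cv2.imread("pics/side0.png")
a=cv2.resize(t[100:175,355:505],None,fx=5,fy=5,interpolation=3)[:, :750]
b=cv2.resize(s[100:200,280:400],None,fx=4,fy=4,interpolation=3)
def blobs(c,im,lo,hi,mn=15):
    m=cv2.inRange(cv2.cvtColor(im,cv2.COLOR_BGR2HSV),lo,hi)
    n,_,st,ce=cv2.connectedComponentsWithStats(m)
    return [(st[i].tolist(),ce[i].round(1).tolist()) for i in range(1,n) if st[i][4]>mn]
for c,im in(("top",t),("side",s)):
    print(c,"orange",[x for x in blobs(c,im,(8,190,120),(18,255,255))]); 
    for x in blobs(c,im,(0,190,150),(4,255,255)): print("red",x,w(c,*x[1],.017).round(4))
for p,q in(((367,251),(430,187)),((489,188),(574,212))):
    print("lying len",np.linalg.norm(w("top",*p,.02)-w("top",*q,.02)))
tb=bot.outline_of("tool_block","top")[0]["pixels"]
c=cv2.findContours(tb.astype(np.uint8),0,2)[0];c=max(c,key=cv2.contourArea)
print(cv2.minAreaRect(c))
canvas=np.zeros((375+225,750,3),np.uint8);canvas[:375]=a;canvas[375:,:480]=b[60:285];cv2.imwrite("pics/crop.png",canvas)
cv2.imwrite("pics/crop2.png",b)
E
```

```text
top orange [([419, 190, 9, 9, 25], [423.4, 193.8]), ([393, 193, 32, 32, 400], [408.9, 208.0]), ([530, 194, 35, 20, 413], [547.7, 203.4]), ([564, 203, 6, 12, 27], [567.0, 208.7])]
side orange [([419, 134, 19, 9, 106], [427.8, 137.9]), ([364, 173, 12, 11, 86], [369.0, 177.7])]
red ([225, 236, 9, 5, 33], [228.9, 237.8]) [0.5351 0.1842 0.017 ]
lying len 0.19562264832135726
lying len 0.18792340250393805
((428.993408203125, 136.2933349609375), (132.2681884765625, 41.67625427246094), 0.4735080897808075)
```

View pics/crop.png

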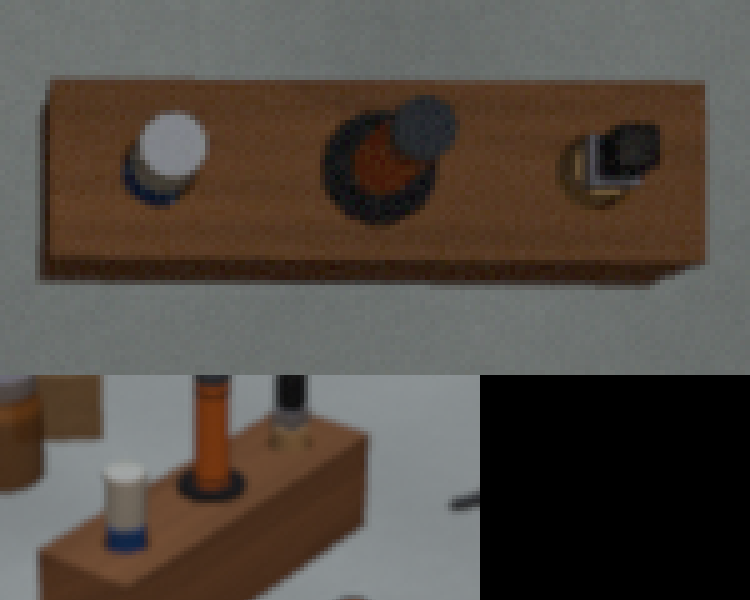

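The crop shows the upright punch in the middle socket: cap at about (439.6,125.2), guard at (430.6,132.9). The marker and brush stand beside it. The lying ones measure about 190 mm, so they are the bigger look-alikes.

Run:
```python
from h import *
t=cv2.imread("pics/top0.png").astype(int)
print("cap",w("top",439.6,125.2,.167),"guard",w("top",430.6,132.9,.081),"guard side",w("side",332.6,142.1,.081))
for u,v in((364.6,115.3),(495.8,115.8),(495.8,152),(364.6,151.6)):print("block",w("top",u,v,.075).round(4))
print("tri guard",tri(ray("top",430.6,132.9),ray("side",332.6,142.1)))
def cen(m):
    v,u=np.nonzero(m);return u.mean(),v.mean(),len(u)
for c,x0,y0 in(("top",225,135),("side",215,228)):
    im=cv2.imread(f"pics/{c}0.png").astype(int)[y0:y0+28,x0:x0+28]
    m=(im[...,2]-im[...,1]>60)&(im[...,2]-im[...,0]>60); u,v,n=cen(m);u+=x0;v+=y0
    print(c,u,v,n,w(c,u,v,.017))
    o=bot.outline_of("red_dot",c)[0]["rect"]; print("plate",w(c,o[0]+o[2]/2-.5,o[1]+o[3]/2-.5,.017))
o=bot.get_obs();print(R.from_quat(o["tool_rot"]).as_matrix().round(4).tolist(), o["clock"], o["ft_force"])
```

```text
cap [ 0.54931191 -0.22369069  0.167     ] guard [ 0.5510516  -0.22501298  0.081     ] guard side [ 0.54505842 -0.21805835  0.081     ]
block [ 0.5919 -0.0907  0.075 ]
block [ 0.585 -0.361  0.075]
block [ 0.5098 -0.3586  0.075 ]
block [ 0.5159 -0.0893  0.075 ]
tri guard [ 0.55172691 -0.22647683  0.0753547 ]
top 239.27659574468086 148.32978723404256 94 [0.53712981 0.18387022 0.017     ]
plate [0.53956284 0.18502628 0.017     ]
side 228.78571428571428 237.69642857142858 56 [0.53559658 0.18410421 0.017     ]
plate [0.5324162  0.18594375 0.017     ]
[[0.9401, 0.3408, -0.0], [0.3408, -0.9401, 0.0], [-0.0, -0.0, -1.0]] 0.55 [-0.17243239  0.12728021 -0.07808669]
```

Targets: punch axis at about (0.550, -0.2245), red dot at (0.5365, 0.184). Both agree with the block centre and the 17 mm plate height. I'll turn the tool so the fingers close along world x: tool x becomes world y and tool y becomes world x.

>>> move_arm:
  deltas:
    - [1,0,0,0,0,0,-7]
    - [1,0,0,0,0,0,-7]
    - [1,0,0,0,0,0,-7]
    - [1,0,0,0,0,0,-7]
    - [1,0,0,0,0,0,-7]
    - [1,0,0,0,0,0,-7]
    - [1,0,0,0,0,0,-7]
    - [1,0,0,0,0,0,-7]
    - [1,0,0,0,0,0,-7]
    - [1,0,0,0,0,0,-7]

```text
clock: 1.38
eef_pos: [0.1704, -0.47, 0.2393]
tool_rot: [0.705, 0.709, -0.0, -0.0]
ft_force: [0.2, -0.2, -0.8]
grip_width: 0.0857
grasp_force: 0.0
```

>>> move_arm:
  deltas:
    - [1,20,30,0,0,0,0]
    - [1,20,30,0,0,0,0]
    - [1,20,30,0,0,0,0]
    - [1,20,30,0,0,0,0]
    - [1,20,30,0,0,0,0]
    - [1,20,30,0,0,0,0]
    - [1,20,30,0,0,0,0]
    - [1,20,30,0,0,0,0]
    - [1,20,30,0,0,0,0]
    - [1,20,30,0,0,0,0]

```text
clock: 2.22
eef_pos: [0.472, -0.2692, 0.2395]
tool_rot: [0.708, 0.707, -0.0, 0.0]
ft_force: [0.2, -1.0, -1.0]
grip_width: 0.0853
grasp_force: 0.0
```

>>> move_arm:
  deltas:
    - [1,20,30,0,0,0,0]
    - [1,15,30,0,0,0,0]
    - [1,10,20,0,0,0,0]
    - [1,0,0,0,0,0,0]
    - [1,0,0,0,0,0,0]

```text
clock: 2.63
eef_pos: [0.5514, -0.2246, 0.2386]
tool_rot: [0.707, 0.707, -0.0, -0.0]
ft_force: [-0.4, -0.9, -0.1]
grip_width: 0.0856
grasp_force: 0.0
```

>>> move_arm:
  deltas:
    - [1,0,-1,25,0,0,0]
    - [1,0,0,25,0,0,0]
    - [1,0,0,25,0,0,0]
    - [1,0,0,25,0,0,0]
    - [1,0,0,25,0,0,0]
    - [1,0,0,0,0,0,0]
    - [1,0,0,0,0,0,0]

```text
clock: 3.22
eef_pos: [0.5476, -0.2259, 0.1134]
tool_rot: [0.708, 0.706, -0.001, -0.002]
ft_force: [-0.3, -0.5, 1.2]
grip_width: 0.0853
grasp_force: 0.0
```

Run:
```python
from h import *
im=bot.camera("side"); a=cv2.resize(im[60:200,270:410],None,fx=4,fy=4,interpolation=3); cv2.imwrite("pics/g1.png",a)
```

```text
(no output)
```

View pics/g1.png

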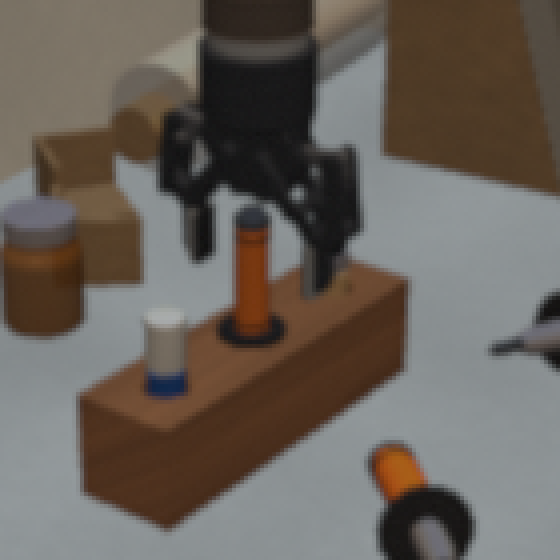

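The punch stands centred between the two open fingers, with its cap at crop (252,215). I'll close on it.

>>> move_arm:
  deltas:
    - [0.2,0,0,0,0,0,0]
    - [0,0,0,0,0,0,0]
    - [0,0,0,0,0,0,0]
    - [0,0,0,0,0,0,0]
    - [0,0,0,0,0,0,0]
    - [0,0,0,0,0,0,0]
    - [0,0,0,0,0,0,0]
    - [0,0,0,0,0,0,0]

```text
clock: 3.93
eef_pos: [0.5503, -0.2257, 0.1151]
tool_rot: [0.708, 0.707, 0.0, 0.001]
ft_force: [0.2, 0.4, 4.8]
grip_width: 0.0223
grasp_force: 58.4
```

>>> move_arm:
  deltas:
    - [0,0,0,-10,0,0,0]
    - [0,0,0,-15,0,0,0]
    - [0,0,0,-20,0,0,0]
    - [0,0,0,-25,0,0,0]
    - [0,0,0,-25,0,0,0]
    - [0,0,0,-25,0,0,0]
    - [0,0,0,-25,0,0,0]
    - [0,0,0,-15,0,0,0]
    - [0,0,0,0,0,0,0]
    - [0,0,0,0,0,0,0]

```text
clock: 4.77
eef_pos: [0.5498, -0.2256, 0.2746]
tool_rot: [0.708, 0.707, 0.0, 0.0]
ft_force: [1.2, 0.4, -1.7]
grip_width: 0.0231
grasp_force: 58.9
```

Run:
```python
from h import *
o=bot.get_obs();e=np.array(o["eef_pos"]);print(e,o["tool_rot"],o["ft_force"],o["ft_torque"])
for c in("side","top"):
    im=bot.camera(c);cv2.imwrite(f"pics/l_{c}_raw.png",im)
    P=proj(c,e+[0,0,.011-.11]);Q=proj(c,e+[0,0,.011-.047]);print(c,"pred point",P,"guard",Q)
    print([(d["conf"],d["rect"]) for d in bot.outline_of("punch",c)])
    if c=="side":
        u,v=P.astype(int);u0,v0=u-60,v-90;print(u0,v0);cv2.imwrite("pics/l_side.png",cv2.resize(im[v0:v0+110,u0:u0+120],None,fx=5,fy=5,interpolation=3))
```

```text
[ 0.5497852  -0.2255987   0.27461992] [7.07553127e-01 7.06660044e-01 1.14646192e-04 3.77370082e-04] [ 1.16161782  0.37084638 -1.7336528 ] [ 0.0237064   0.05104489 -0.01662486]
side pred point [332.98777528 107.94295579] guard [333.09776159  84.76129862]
[(0.98, [324.3, 50.9, 17.7, 54.2]), (0.73, [393.5, 133.0, 27.4, 20.0]), (0.71, [362.3, 170.5, 24.7, 38.4])]
272 17
top pred point [441.70227717 123.97243558] guard [450.32773066 116.35883284]
[(0.6, [435.4, 104.7, 20.4, 27.1]), (0.58, [365.7, 185.2, 64.6, 68.6])]
```

View pics/l_side.png

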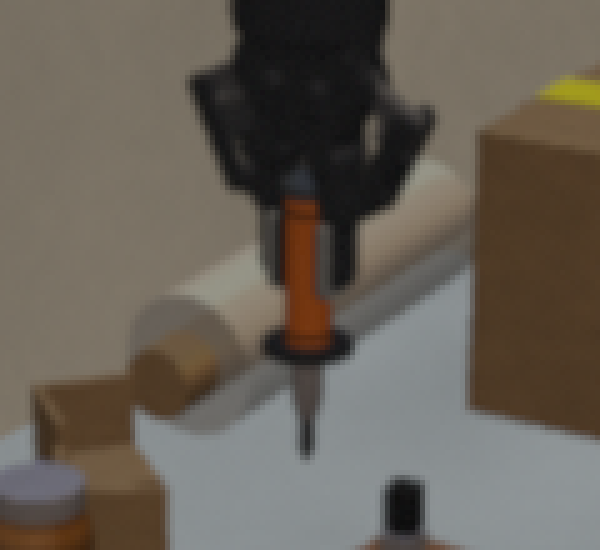

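The punch hangs straight in the grip. The point is at pixel (333.4,108.4) against a predicted (333.0,107.9). Now to the red dot.

>>> move_arm:
  deltas:
    - [0,10,0,0,0,0,0]
    - [0,20,0,0,0,0,0]
    - [0,30,0,0,0,0,0]
    - [0,30,0,0,0,0,0]
    - [0,30,-3,0,0,0,0]
    - [0,30,-3,0,0,0,0]
    - [0,30,-3,0,0,0,0]
    - [0,30,-4,0,0,0,0]
    - [0,30,0,0,0,0,0]
    - [0,30,0,0,0,0,0]

```text
clock: 5.8
eef_pos: [0.5359, 0.0465, 0.2737]
tool_rot: [0.707, 0.707, -0.0, -0.001]
ft_force: [1.1, 0.3, -1.6]
grip_width: 0.0229
grasp_force: 58.8
```

>>> move_arm:
  deltas:
    - [0,30,0,0,0,0,0]
    - [0,30,0,0,0,0,0]
    - [0,30,0,10,0,0,0]
    - [0,25,0,20,0,0,0]
    - [0,15,0,25,0,0,0]
    - [0,10,0,25,0,0,0]
    - [0,0,0,25,0,0,0]
    - [0,0,0,20,0,0,0]
    - [0,0,0,0,0,0,0]
    - [0,0,0,0,0,0,0]

```text
clock: 6.63
eef_pos: [0.5355, 0.1845, 0.1478]
tool_rot: [0.707, 0.707, -0.002, -0.001]
ft_force: [0.5, 0.3, -0.7]
grip_width: 0.0224
grasp_force: 58.8
```

Run:
```python
from h import *
o=bot.get_obs();e=np.array(o["eef_pos"]);print(e,o["tool_rot"],o["ft_force"],o["ft_torque"])
im=bot.camera("side");pt=e+[0,0,-.099]
print("pred point",proj("side",pt),"dot",proj("side",[.5365,.184,.017]))
cv2.imwrite("pics/d_side.png",cv2.resize(im[170:270,170:290],None,fx=6,fy=6,interpolation=3))
```

```text
[0.53551989 0.18454537 0.1478392 ] [ 0.70733105  0.70687902 -0.00192831 -0.00105589] [ 0.45822258  0.32266231 -0.6590851 ] [-0.02157258 -0.05268047  0.02810754]
pred point [227.08021383 226.32233383] dot [228.53158958 237.52114093]
```

View pics/d_side.png

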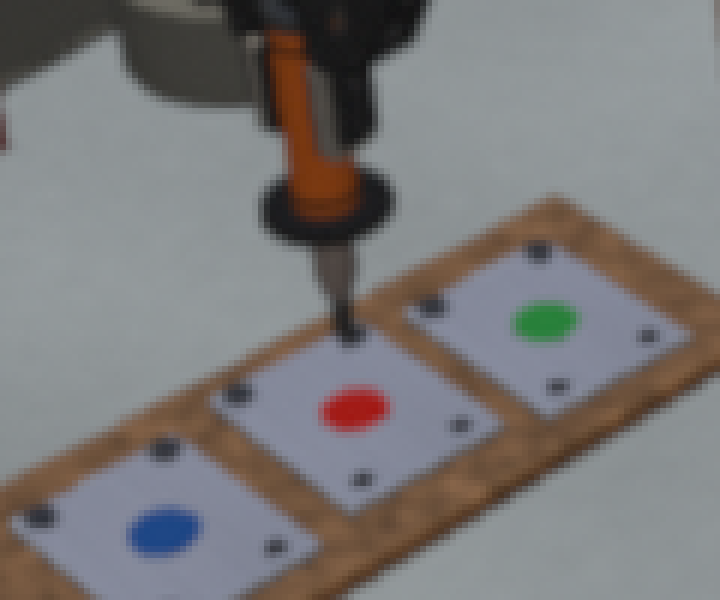

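The point is at (227.5,225.8), as predicted, and about 32 mm above the red dot. I'll go down gently and watch the force.

>>> move_arm:
  deltas:
    - [0,0,1,10,0,0,0]
    - [0,0,0,10,0,0,0]
    - [0,0,0,6,0,0,0]
    - [0,0,0,0,0,0,0]
    - [0,0,0,0,0,0,0]
    - [0,0,0,0,0,0,0]

```text
clock: 7.18
eef_pos: [0.5384, 0.1844, 0.1235]
tool_rot: [0.708, 0.707, 0.0, 0.0]
ft_force: [0.6, -0.4, -1.4]
grip_width: 0.0227
grasp_force: 58.9
```

>>> move_arm:
  deltas:
    - [0,0,0,2,0,0,0]
    - [0,0,0,2,0,0,0]
    - [0,0,0,2,0,0,0]
    - [0,0,0,0,0,0,0]
    - [0,0,0,0,0,0,0]

```text
clock: 7.6
eef_pos: [0.5382, 0.1845, 0.1172]
tool_rot: [0.708, 0.707, -0.0, -0.0]
ft_force: [0.1, 0.7, -1.3]
grip_width: 0.0227
grasp_force: 59.0
```

>>> move_arm:
  deltas:
    - [0,0,-1,0,0,0,0]
    - [0,0,0,1,0,0,0]
    - [0,0,0,1,0,0,0]
    - [0,0,0,1,0,0,0]
    - [0,0,0,0,0,0,0]
    - [0,0,0,0,0,0,0]

```text
clock: 8.1
eef_pos: [0.5374, 0.1846, 0.1152]
tool_rot: [0.708, 0.707, 0.001, 0.0]
ft_force: [-1.6, -1.1, 5.8]
grip_width: 0.0227
grasp_force: 59.6
```

Contact (about 7 N) at TCP z ≈ 0.1155. Now pressing on.

>>> move_arm:
  deltas:
    - [0,0,0,1.5,0,0,0]
    - [0,0,0,1.5,0,0,0]
    - [0,0,0,1,0,0,0]
    - [0,0,0,0,0,0,0]

```text
clock: 8.43
eef_pos: [0.5376, 0.1847, 0.1117]
tool_rot: [0.708, 0.707, 0.001, 0.0]
ft_force: [-1.8, -0.1, 7.8]
grip_width: 0.0226
grasp_force: 59.8
```

>>> move_arm:
  deltas:
    - [0,0,0,1.5,0,0,0]
    - [0,0,0,1.5,0,0,0]
    - [0,0,0,1,0,0,0]
    - [0,0,0,0,0,0,0]
    - [0,0,0,0,0,0,0]

```text
clock: 8.85
eef_pos: [0.5375, 0.1846, 0.107]
tool_rot: [0.708, 0.707, 0.001, 0.0]
ft_force: [-1.5, 0.4, 5.6]
grip_width: 0.0229
grasp_force: 59.5
```

>>> move_arm:
  deltas:
    - [0,0,0,1,0,0,0]
    - [0,0,0,1,0,0,0]
    - [0,0,0,0,0,0,0]
    - [0,0,0,0,0,0,0]

```text
clock: 9.18
eef_pos: [0.5375, 0.1846, 0.1045]
tool_rot: [0.708, 0.707, 0.0, 0.0]
ft_force: [-1.2, 0.4, 4.7]
grip_width: 0.0228
grasp_force: 59.5
```

>>> move_arm:
  deltas:
    - [0,0,0,1,0,0,0]
    - [0,0,0,0,0,0,0]
    - [0,0,0,0,0,0,0]

```text
clock: 9.43
eef_pos: [0.5376, 0.1846, 0.1039]
tool_rot: [0.708, 0.707, 0.0, 0.0]
ft_force: [-2.1, -0.6, 7.3]
grip_width: 0.0228
grasp_force: 60.0
```

>>> move_arm:
  deltas:
    - [0,0,0,1,0,0,0]
    - [0,0,0,0,0,0,0]
    - [0,0,0,0,0,0,0]

```text
clock: 9.68
eef_pos: [0.5377, 0.1847, 0.1036]
tool_rot: [0.708, 0.707, 0.001, 0.0]
ft_force: [-2.7, -0.4, 10.9]
grip_width: 0.0227
grasp_force: 60.4
```

The force is rising again after about 12 mm of travel, so this is the hard stop and the snap is done. Lifting and going back.

>>> move_arm:
  deltas:
    - [0,0,0,-5,0,0,0]
    - [0,0,0,-10,0,0,0]
    - [0,0,0,-20,0,0,0]
    - [0,0,0,-30,0,0,0]
    - [0,0,0,-30,0,0,0]
    - [0,0,0,-30,0,0,0]
    - [0,0,0,-25,0,0,0]
    - [0,0,0,-15,0,0,0]
    - [0,0,0,-5,0,0,0]
    - [0,0,0,0,0,0,0]

```text
clock: 10.52
eef_pos: [0.5378, 0.1846, 0.2731]
tool_rot: [0.708, 0.707, 0.001, 0.0]
ft_force: [0.2, 0.5, -2.4]
grip_width: 0.0223
grasp_force: 59.3
```

>>> move_arm:
  deltas:
    - [0,-10,0,0,0,0,0]
    - [0,-20,0,0,0,0,0]
    - [0,-30,0,0,0,0,0]
    - [0,-30,0,0,0,0,0]
    - [0,-30,3,0,0,0,0]
    - [0,-30,3,0,0,0,0]
    - [0,-30,3,0,0,0,0]
    - [0,-30,3,0,0,0,0]
    - [0,-30,0,0,0,0,0]
    - [0,-30,0,0,0,0,0]

```text
clock: 11.35
eef_pos: [0.5473, -0.0876, 0.2697]
tool_rot: [0.708, 0.707, -0.002, -0.002]
ft_force: [0.4, -0.2, -1.7]
grip_width: 0.0227
grasp_force: 59.3
```

>>> move_arm:
  deltas:
    - [0,-30,0,0,0,0,0]
    - [0,-30,0,0,0,0,0]
    - [0,-30,0,0,0,0,0]
    - [0,-25,0,0,0,0,0]
    - [0,-15,0,0,0,0,0]
    - [0,-10,0,0,0,0,0]
    - [0,0,0,0,0,0,0]
    - [0,0,0,0,0,0,0]
    - [0,0,0,0,0,0,0]

```text
clock: 12.1
eef_pos: [0.5487, -0.2243, 0.272]
tool_rot: [0.707, 0.707, 0.0, -0.001]
ft_force: [0.3, 0.8, -1.1]
grip_width: 0.0228
grasp_force: 59.3
```

Run:
```python
from h import *
o=bot.get_obs();e=np.array(o["eef_pos"]);print(e,o["tool_rot"],o["ft_force"],o["clock"])
print("to go to grasp pose, mm (x,y):",(np.array([.5500,-.2257])-e[:2])*1e3)
im=bot.camera("side")
P=proj("side",e+[0,0,-.099]);print(P)
cv2.imwrite("pics/r_side.png",cv2.resize(im[20:130,272:392],None,fx=5,fy=5,interpolation=3))
```

```text
[ 0.54870214 -0.22425666  0.27202338] [ 7.07064328e-01  7.07149006e-01  9.81189422e-05 -5.56433117e-04] [ 0.26343535  0.81111296 -1.07381803] 12.1
to go to grasp pose, mm (x,y): [ 1.29785762 -1.44334358]
[333.01622915 109.14887498]
```

View pics/r_side.png

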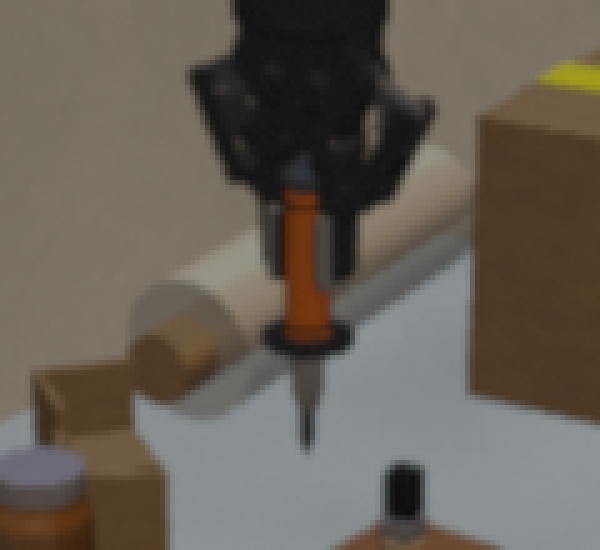

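The punch is still straight, with the nose out again, tip at (333.4,110.4). Lowering it into the socket.

>>> move_arm:
  deltas:
    - [0,-1.4,1.3,10,0,0,0]
    - [0,0,0,20,0,0,0]
    - [0,0,0,20,0,0,0]
    - [0,0,0,20,0,0,0]
    - [0,0,0,15,0,0,0]
    - [0,0,0,5,0,0,0]
    - [0,0,0,0,0,0,0]
    - [0,0,0,0,0,0,0]

```text
clock: 12.82
eef_pos: [0.5503, -0.2265, 0.1826]
tool_rot: [0.707, 0.707, 0.0, 0.0]
ft_force: [0.6, -0.3, -0.5]
grip_width: 0.0226
grasp_force: 59.3
```

>>> move_arm:
  deltas:
    - [0,0,0,5,0,0,0]
    - [0,0,0,5,0,0,0]
    - [0,0,0,5,0,0,0]
    - [0,0,0,10,0,0,0]
    - [0,0,0,10,0,0,0]
    - [0,0,0,10,0,0,0]
    - [0,0,0,5,0,0,0]
    - [0,0,0,0,0,0,0]
    - [0,0,0,0,0,0,0]

```text
clock: 13.57
eef_pos: [0.5496, -0.2268, 0.1316]
tool_rot: [0.708, 0.707, -0.0, -0.001]
ft_force: [-0.2, -0.5, -2.5]
grip_width: 0.0229
grasp_force: 59.3
```

>>> move_arm:
  deltas:
    - [0,1,0,5,0,0,0]
    - [0,0,0,4,0,0,0]
    - [0,0,0,3,0,0,0]
    - [0,0,0,1,0,0,0]
    - [0,0,0,0,0,0,0]
    - [0,0,0,0,0,0,0]

```text
clock: 14.07
eef_pos: [0.55, -0.2259, 0.1194]
tool_rot: [0.708, 0.707, 0.0, 0.0]
ft_force: [-0.2, -0.0, -1.8]
grip_width: 0.0223
grasp_force: 59.3
```

>>> move_arm:
  deltas:
    - [0,0,0,1,0,0,0]
    - [0,0,0,1,0,0,0]
    - [0,0,0,0,0,0,0]
    - [0,0,0,0,0,0,0]

```text
clock: 14.4
eef_pos: [0.55, -0.226, 0.1173]
tool_rot: [0.708, 0.707, -0.0, -0.0]
ft_force: [0.2, -0.1, -2.3]
grip_width: 0.0229
grasp_force: 59.3
```

>>> move_arm:
  deltas:
    - [0,0,0,1,0,0,0]
    - [0,0,0,1,0,0,0]
    - [0,0,0,0,0,0,0]
    - [0,0,0,0,0,0,0]

```text
clock: 14.73
eef_pos: [0.55, -0.226, 0.1152]
tool_rot: [0.708, 0.707, -0.0, -0.0]
ft_force: [0.1, 0.5, -1.6]
grip_width: 0.0227
grasp_force: 59.3
```

>>> move_arm:
  deltas:
    - [0,0,0,1,0,0,0]
    - [0,0,0,0,0,0,0]
    - [0,0,0,0,0,0,0]

```text
clock: 14.98
eef_pos: [0.5501, -0.226, 0.1151]
tool_rot: [0.708, 0.707, 0.0, 0.0]
ft_force: [-0.9, 0.7, 4.3]
grip_width: 0.0232
grasp_force: 59.5
```

The guard is seated on the block (4.3 N upward). Opening slowly, then going up.

>>> move_arm:
  deltas:
    - [0.35,0,0,0,0,0,0]
    - [0.45,0,0,0,0,0,0]
    - [0.6,0,0,0,0,0,0]
    - [0.8,0,0,0,0,0,0]
    - [1,0,0,0,0,0,0]
    - [1,0,0,0,0,0,0]
    - [1,0,0,0,0,0,0]
    - [1,0,0,0,0,0,0]

```text
clock: 15.65
eef_pos: [0.55, -0.226, 0.1143]
tool_rot: [0.708, 0.707, -0.0, -0.0]
ft_force: [-0.3, 0.3, -0.9]
grip_width: 0.0854
grasp_force: 0.0
```

>>> move_arm:
  deltas:
    - [1,0,0,-5,0,0,0]
    - [1,0,0,-10,0,0,0]
    - [1,0,0,-20,0,0,0]
    - [1,0,0,-25,0,0,0]
    - [1,0,0,-25,0,0,0]
    - [1,0,0,-25,0,0,0]
    - [1,0,0,-20,0,0,0]
    - [1,0,0,0,0,0,0]
    - [1,0,0,0,0,0,0]

```text
clock: 16.4
eef_pos: [0.551, -0.2264, 0.2468]
tool_rot: [0.708, 0.707, 0.001, 0.002]
ft_force: [-0.6, 0.7, -0.4]
grip_width: 0.0856
grasp_force: 0.0
```

Run:
```python
from h import *
im=bot.camera("side"); cv2.imwrite("pics/f.png",cv2.resize(im[60:200,270:410],None,fx=4,fy=4,interpolation=3))
```

```text
(no output)
```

View pics/f.png

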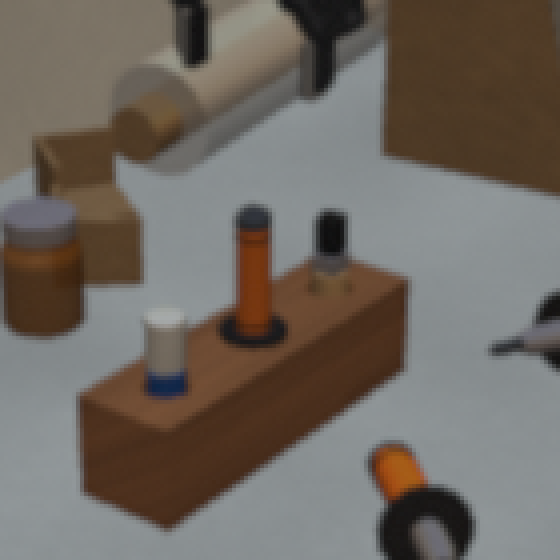

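The punch stands upright in its socket with the guard on the block at crop (253,329), as at the start, and the gripper is clear above it.

```bash
python3 -c "
from workcell import bot
print(bot.job_done())"
```

```text
the job is handed in; nothing more can be done
None
```

I pressed the smallest punch on the red dot through its full 12 mm of nose travel, so the spring should have snapped. It is back upright in its socket on its guard, released, and the job was handed in at about 16.5 s; no verdict was returned.

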